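# Lock the sample carriage with its clevis pin

### The job

Lock the dish carriage for transport: push the blue carriage fully home so that its tongue stands in the fork, then push the red-headed pin through fork and tongue until its head sits flush against the fork, and finally swing the yellow keeper all the way down across the pin head. Leave the things standing around where they are.

Things in the scene. Friction and masses are not known exactly. Their poses are not given: they have to be found in the camera images.
- fixture: Fixed grey docking fixture: base 280 x 108 x 10 mm (x -170..110, y -62..46) with two aluminium fork ears. Origin on the table; 'local' mm in all entries are in its frame: x = docking direction of the carriage, y = direction the pin goes in, z up; yaw within 0.25 rad. Near ear: local x 36..107, y -51..-11, z 10..68; far ear: x 63..107, y 11..21, z 10..68. Both holes: on the line x = 85, z = 46.
- carriage (a joint): Blue carriage, 135 x 76 mm, top at z = 31, sliding along local x on two rails; stays where left (friction about 2 N). 0: fully back; 0.060 m: home at its stop, its steel tongue (14 mm thick) in the 22 mm gap between the ears, hole in line with theirs. Starts at 0 to 0.020. A 56 mm petri dish (top at z = 46) is fixed on its rear half.
- push_plate (a point): Middle of the rear (-x) face of the black upright push plate on the carriage: 44 mm wide along y, 8 mm thick, local z 31 to 62; this point is at z = 46, moves with the carriage and lies at local x = 18 when home. Behind it 52 mm of deck are free before the dish. Pushing it toward local +x slides the carriage.
- pin: Loose pin, 60 g: steel shank 12 mm diameter, 77 mm long, tapered tip; red disc head 22 mm diameter, 8 mm thick. Origin on the axis where head and shank meet; y points to the tip, the head reaches to y = -8. At the start its tip lies 34 to 38 mm deep in the near ear, the head about 40 mm out on the local -y side. Seated, the origin is at bore_mouth.
- pin_tip (a point): Tip of the pin's shank, on its axis; stands 5 mm out of the far ear when the pin is seated.
- bore_mouth (a point): Centre of the hole in the outer (-y) face of the near ear: local x = 85, y = -51, z = 46. Hole diameters: near ear 13 mm, tongue and far ear 15 mm.
- keeper (a joint): Yellow keeper arm, 14 x 4 x 44 mm, in a plane 3 mm outside the seated pin head, turning about a line along local y through keeper_pivot. 0: leaning back 0.35 rad from upright, toward local -x; 0.35: upright; grows as it swings toward +x and down to its stop at 1.92: level, pointing to +x, across the head. Stiff hinge: stays where left. Starts at 0 to 0.25.
- keeper_tab (a point): Middle of the black thumb tab at the free end of the keeper: a round bar 8 mm diameter, 24 mm long along local y (y -91..-67), 38 mm from the pivot line; smooth and slippery; moves with the keeper.
- keeper_pivot (a point): Point of the keeper's pivot line: local x = 51, y = -64.5, z = 46; does not move.
- tally_counter: Bystander, to be left alone: silver-white hand tally counter, 48 x 66 x 23 mm. Origin at the centre of its underside.
- objective_can_1: Bystander, to be left alone: white can with black cap, 34 mm diameter, 58 mm high. Origin at the centre of its underside.
- objective_can_2: Bystander, to be left alone: grey can with black cap, 38 mm diameter, 50 mm high. Origin at the centre of its underside.
- bottle_reagent: Bystander, to be left alone: brown bottle with white cap, 62 mm diameter, 140 mm high. Origin at the centre of its underside.
- bottle_stain_1: Bystander, to be left alone: brown bottle with black cap, 46 mm diameter, 105 mm high. Origin at the centre of its underside.

How it is judged:
By the outcome, as a careful person would: the job done as asked, in the order asked, and still so for the second after the job is handed in, with the robot touching nothing.
It also fails if it takes over 51 s, if anything falls off the work surface, if the arm or the gripper's body presses on something with over 40 N, if the wrist force passes 120 N, or if a joint passes its speed limit or range.

### The arm

A 6-joint arm with a two-finger parallel gripper is mounted at the origin on a cart in front of the work surface, level with it; the furniture and walls round the work are solid. World frame = base frame: x ahead of the robot, y to its left, z up, the work surface at z = 0. Lengths are in m, angles in degrees, forces in N, time in s.
With the tool pointing down it reaches from about 0.4 to 0.825 m from the base axis. Payload 7 kg.
Tool frame: the origin (TCP) lies midway between the tips of the shut fingers; the grasp point (between the pads) lies 19 mm behind it (r.grip_depth is the distance from the TCP to the grasp point, in m); z points along the fingers, y is the line along which they close (so a half turn about z gives the same grasp; the last joint's range is limited). The gripper opens to 88 mm and grips with 3 to 60 N. Pads are 19 mm wide; open, the fingers measure 130 mm over their backs; the gripper's body (78 mm by 193 mm) begins 47 mm behind the grasp point.
Start: joints at [84.288, 20.546, 0.682, 0, -70.136, -16.507], TCP at [0.255, 0.625, 0.227] pointing down, gripper open.
Joint ranges: [-176.03, 176.03], [-82.01, 121.73], [-58.28, 71.71], [-173.87, 95.51], [-174.79, -0.11], [-173.66, 173.66]. Speed limits (degrees/s): [136.94, 136.94, 172.46, 180, 180, 180].

### API

Orientations are given as [roll, pitch, yaw] about the fixed x, y, z axes, in that order (R = Rz(yaw) Ry(pitch) Rx(roll)).
In Python, from plant import r, capture, close_job, search_frame, outline_of gives the robot as it stands.
- The arm moves only by the shell command python3 -m creep 'ROWS' [FORCE]. ROWS is JSON, a list of rows, each a list of 7 numbers: the finger opening in mm, from 0 to 87.6, then the shift along the world's x, y, z in units of 25 mm (1.0 is 25 mm), then the turn, a rotation vector about the world's x, y, z in degrees. In form: [[hand, x, y, z, ax, ay, az], ...]. A call has 1 to 8 rows; each row shifts and turns the commanded pose from where the row before left it; what a row does not reach is not made up. A row lasts 1/12 s, in which the tool goes at most 41.7 mm and 7.16 degrees, less where a joint would pass 70% of its speed; a pose out of reach is approached as far as the arm can. A call is refused whole if a number of a shift passes 1 or a number of a turn 7.16, either way. A call with a gripper value outside its range is refused whole. The fingers move at their own pace and stop on an object; FORCE is the grip in N (left out, the last holds). Time passes only in rows, so rows that do not move let the fingers close. It gives the time, the measured TCP pose, the force, the opening and the grip force at its end, in the units of the state.
- r.get_state(): the state, without advancing time (a new reading comes with each control period).
- capture(name): name is "scene" or "top" or "wrist"; returns a dict with "frame" (400x640x3 uint8, red, green, blue), "K" (3x3 intrinsics, pixels), "origin" and "rotation" of the camera in the world. Camera axes: x right, y down, z forward; pixel columns grow to the right and rows downward; lengths in m; the calibration is good to about 2 mm. The wrist camera is an equidistant fisheye: a pixel r from the principal point sees the ray r / f radians off the axis. A picture is of the moment at which its call begins. There is no depth.
- close_job(): hands the job in; it is judged then, once.
Trained networks look in a picture, given as the dict that the camera call returned (one of the last four; its "shot" number tells which), for a name from the list of things; names that differ only in an ending like _2 or _b are one class to them, and where a whole thing is asked for, a point or a joint stands for the part that bears it (a point fixed in the world has none). Each returns a list of dicts, best first, with "conf" (0 to 1); they miss things now and then, are a little off and sometimes report something else, mostly with a low value. They report only what shows in the picture. A call takes as long as a camera call.
- search_frame(picture, target): "bbox" ([left, top, right, bottom] in pixels, round what is visible of it).
- outline_of(picture, target): "region" (400x640 bool, what is visible of it) and "bbox" ([left, top, right, bottom] in pixels, round what is visible of it).
The state is a dict: "time_s": time; "joints": joint angles; "qd": joint speeds; "joint_torque": joint torques, N m; "tcp_pos": TCP position; "eef_rot": TCP orientation; "contact_force": force on the tool from outside, world axes, zero at the start; "moment": the same for the moment, N m; "gripper_width": finger opening in m; "gripper_force": force on a finger pad.
Only numpy, scipy, OpenCV 4.12 (cv2) and the standard library are available. Lean on these libraries where they do the work, as an engineer would, in place of code of your own. Each camera call takes 0.05 s, during which the arm holds its last target. There are 200 camera calls.

## Working session

There is one attempt and no reset: what is moved stays moved. The work goes in short steps, Python scripts to look and compute and a shell command to move; the robot and the scene stay as the last step left them, time stands still between calls to the robot, and variables do not carry over. Pictures are saved under pics/ and viewed, at most 10 in all, crops included, and the job is handed in when it is done.

```bash
mkdir -p pics; ls; python3 - <<'E'
from plant import r,capture,search_frame
import cv2,numpy as np
s=r.get_state();print(s['time_s'],s['tcp_pos'],s['eef_rot'],s['gripper_width'])
ims=[]
for n in("scene","top"):
    c=capture(n);ims.append(c['frame']);cv2.imwrite(f'pics/{n}0.png',c['frame'][:,:,::-1])
    print(n,c['K'].tolist(),c['origin'],np.round(c['rotation'],4).tolist())
    for t in("fixture","carriage","push_plate","pin","pin_tip","bore_mouth","keeper","keeper_tab","keeper_pivot","tally_counter","objective_can_1","bottle_reagent","bottle_stain_1"):
        try: print(t,[(np.round(d['bbox']).tolist(),round(d['conf'],2)) for d in search_frame(c,t)[:2]])
        except Exception as e: print(t,e)
E
```

```text
pics
0.0 [0.25508671 0.62440958 0.22561001] [ 1.79903447e+02 -8.41302637e-03 -2.22255870e+01] 0.0877364008142042
scene [[505.70331103057936, 0.0, 314.2126679563061], [0.0, 505.70331103057936, 199.0582825963389], [0.0, 0.0, 1.0]] [-0.12471641 -1.07878693  0.72060248] [-121.737, 1.2568, -35.6414]
fixture [([241.0, 198.0, 358.0, 276.0], 0.61)]
carriage [([255.0, 206.0, 327.0, 260.0], 0.96)]
push_plate [([254.0, 205.0, 329.0, 261.0], 0.61)]
pin []
pin_tip []
bore_mouth [([239.0, 196.0, 358.0, 278.0], 0.65)]
keeper [([338.0, 210.0, 348.0, 225.0], 0.48)]
keeper_tab [([339.0, 209.0, 348.0, 229.0], 0.56)]
keeper_pivot [([245.0, 194.0, 355.0, 279.0], 0.56)]
tally_counter [([342.0, 287.0, 364.0, 306.0], 0.58)]
objective_can_1 [([400.0, 275.0, 412.0, 308.0], 0.96), ([434.0, 264.0, 451.0, 291.0], 0.95)]
bottle_reagent []
bottle_stain_1 []
top [[452.8399117255241, 0.0, 317.597476124017], [0.0, 452.8399117255241, 202.52713389993497], [0.0, 0.0, 1.0]] [ 0.21208383 -0.20718324  1.48874482] [-168.6037, 0.3198, -90.9559]
fixture [([318.0, 189.0, 360.0, 278.0], 0.85)]
carriage [([322.0, 206.0, 349.0, 266.0], 0.85)]
push_plate [([323.0, 206.0, 350.0, 268.0], 0.6)]
pin [([347.0, 194.0, 362.0, 196.0], 0.39)]
pin_tip [([317.0, 193.0, 358.0, 280.0], 0.5), ([350.0, 191.0, 363.0, 195.0], 0.44)]
bore_mouth [([314.0, 189.0, 357.0, 278.0], 0.82), ([400.0, 240.0, 418.0, 250.0], 0.29)]
keeper []
keeper_tab []
keeper_pivot [([317.0, 190.0, 355.0, 281.0], 0.97)]
tally_counter [([398.0, 239.0, 418.0, 251.0], 0.71)]
objective_can_1 [([418.0, 181.0, 433.0, 193.0], 0.67)]
bottle_reagent [([198.0, 176.0, 222.0, 196.0], 0.87)]
bottle_stain_1 []
```

```bash
python3 - <<'E'
import cv2,numpy as np
a=cv2.imread('pics/scene0.png')[160:320,220:460];b=cv2.imread('pics/top0.png')[150:310,180:440]
cv2.imwrite('pics/c1.png',cv2.resize(a,(800,533),interpolation=cv2.INTER_CUBIC))
cv2.imwrite('pics/c2.png',cv2.resize(b,(800,492),interpolation=cv2.INTER_CUBIC))
E
```

```text
(no output)
```

View pics/c1.png

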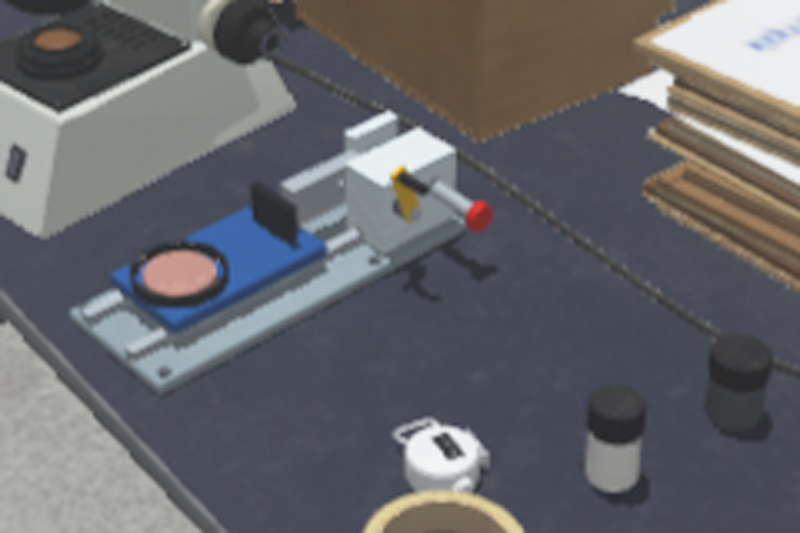

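View pics/c2.png

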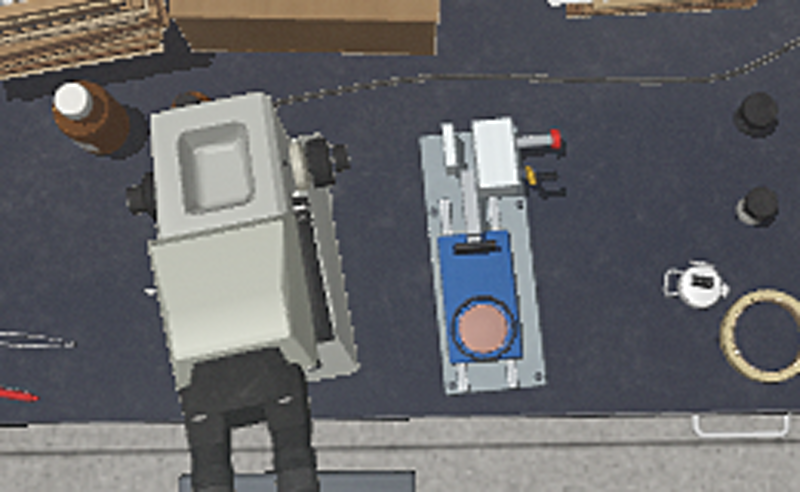

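```bash
cat > h.py <<'E'
import numpy as np,cv2
from scipy.spatial.transform import Rotation as R
from scipy.optimize import least_squares
CAM={'s':([[505.70331103,0,314.21266796],[0,505.70331103,199.0582826],[0,0,1]],[-0.12471641,-1.07878693,0.72060248],[-121.737,1.2568,-35.6414]),
't':([[452.83991173,0,317.59747612],[0,452.83991173,202.5271339],[0,0,1]],[0.21208383,-0.20718324,1.48874482],[-168.6037,0.3198,-90.9559])}
def rot(e): return R.from_euler('xyz',e,degrees=True).as_matrix()
def proj(c,P):
    K,o,e=CAM[c]; p=(np.atleast_2d(P)-o)@rot(e); p=p@np.array(K).T; return p[:,:2]/p[:,2:]
def ray(c,uv):
    K,o,e=CAM[c]; d=np.linalg.inv(K)@[*uv,1]; return np.array(o),rot(e)@d
def atz(c,uv,z):
    o,d=ray(c,uv); return o+d*(z-o[2])/d[2]
def W(f,L): # f=x,y,yaw(rad); L mm local
    c,s=np.cos(f[2]),np.sin(f[2]); L=np.atleast_2d(L)/1000.
    return L@np.array([[c,-s,0],[s,c,0],[0,0,1]]).T+[f[0],f[1],0]
E
python3 - <<'E'
from h import *
T=lambda u,v:(u/3.0769+180-.3,v/3.075+150-.3); S=lambda u,v:(u/3.3333+220-.3,v/3.331+160-.3)
pts=[('t',T(420,136),(110,46,10)),('t',T(446,393),(-170,46,10)),('t',T(547,382),(-170,-62,10)),
('t',T(471,120),(107,-11,68)),('t',T(512,117),(107,-51,68)),('t',T(522,186),(36,-51,68)),('t',T(481,193),(36,-11,68)),
('s',S(72,313),(-170,46,10)),('s',S(163,385),(-170,-62,10)),('s',S(456,152),(107,-51,68)),('s',S(388,190),(36,-51,68)),('s',S(346,158),(36,-11,68)),('s',S(417,130),(107,-11,68))]
def res(f): return np.concatenate([proj(c,W(f,L))[0]-uv for c,uv,L in pts])
o=least_squares(res,[.2,-.25,0],loss='soft_l1');f=o.x;print(f,np.round(res(f).reshape(-1,2),1).tolist())
# carriage q from push plate top; plate mid top rear edge local x=18-60+q, z62
for c,uv in(('t',T(478,245)),('s',S(274,210))):
    p=atz(c,uv,.062 if c=='t' else .046)-[f[0],f[1],0];co,si=np.cos(f[2]),np.sin(f[2]);print('plate',1000*(co*p[0]+si*p[1]),1000*(-si*p[0]+co*p[1]))
for n,c,uv in(('head','t',T(558,139)),('head','s',S(479,216))):
    p=atz(c,uv,.046)-[f[0],f[1],0];print(n,1000*(co*p[0]+si*p[1]),1000*(-si*p[0]+co*p[1]))
print('pred tab q=0,.25',[W(f,(51+38*np.sin(q-.35),-79,46+38*np.cos(q-.35))) for q in(0,.25)], [proj('s',W(f,(51+38*np.sin(q-.35),-79,46+38*np.cos(q-.35)))) for q in(0,.25)],S(413,182))
for n,c,uv in(('bot','t',(202,182)),('tally','t',T(702,285)),('can1','t',T(760,205)),('can2','t',T(758,110))): print(n,atz(c,uv,.14 if n=='bot' else .05 if n!='tally' else .02))
for n,uv in(('mic',T(265,95)),('mic',T(280,215)),('mic',T(315,385)),('knob',T(345,155)),('box',T(435,50)),('micbase',T(355,370))):print(n,[np.round(atz('t',uv,z),3)[:2] for z in(0,.1,.3)])
E
```

```text
[ 0.43448277 -0.25455956  0.08700995] [[-0.2, -0.1], [0.3, 0.7], [0.8, 0.7], [0.8, 0.3], [-0.2, -0.0], [-0.8, -0.9], [0.0, -1.9], [-1.0, -0.6], [-0.4, 0.8], [0.5, -0.8], [-0.8, -1.1], [0.4, 1.6], [0.7, -0.6]]
plate -22.86957329456757 -1.4414291802824042
plate -20.1772602350839 4.171989797317933
head 83.04082474600288 -99.05097520527478
head 81.29471331894474 -98.75762441390077
pred tab q=0,.25 [array([[ 0.47917413, -0.32996111,  0.08169616]]), array([[ 0.48837564, -0.32915846,  0.08381016]])] [array([[344.24294974, 215.30178109]]), array([[347.18638156, 213.01947164]])] (343.6012390123901, 214.33824677274092)
bot [0.55465685 0.14967189 0.14      ]
tally [ 0.37100449 -0.49477246  0.02      ]
can1 [ 0.4505277  -0.55416023  0.05      ]
can2 [ 0.5526218  -0.55860381  0.05      ]
mic [array([ 0.591, -0.03 ]), array([ 0.566, -0.042]), array([ 0.515, -0.065])]
mic [array([ 0.457, -0.047]), array([ 0.441, -0.058]), array([ 0.408, -0.079])]
mic [array([ 0.274, -0.084]), array([ 0.27 , -0.093]), array([ 0.262, -0.109])]
knob [array([ 0.522, -0.117]), array([ 0.501, -0.124]), array([ 0.46 , -0.136])]
box [array([ 0.639, -0.218]), array([ 0.611, -0.217]), array([ 0.553, -0.216])]
micbase [array([ 0.289, -0.127]), array([ 0.284, -0.132]), array([ 0.274, -0.143])]
```

View pics/scene0.png

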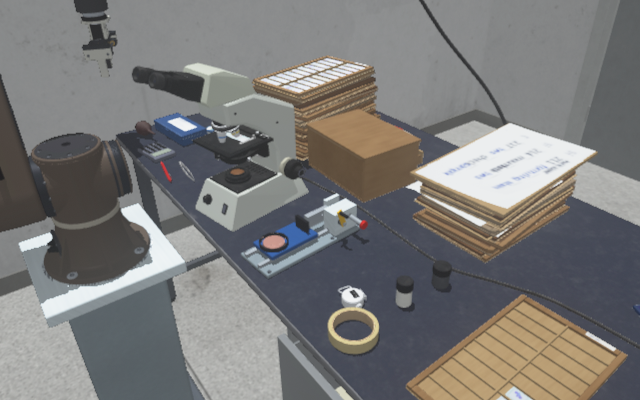

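View pics/top0.png

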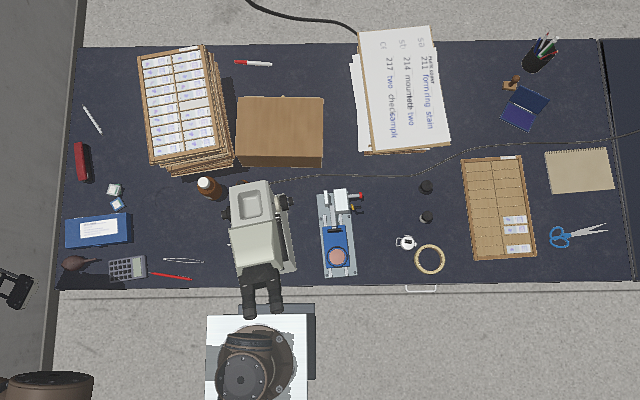

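```bash
python3 - <<'E'
from h import *
def tri(s,t):
    o1,d1=ray('s',s);o2,d2=ray('t',t);k=np.linalg.lstsq(np.c_[d1,-d2],o2-o1,rcond=None)[0]
    a=o1+d1*k[0];b=o2+d2*k[1];print(np.round((a+b)/2,3),'gap',round(np.linalg.norm(a-b),3))
tri((136,72),(249,315)); tri((170,87),(279,310)); tri((213,66),(231,190)); tri((249,77),(268,181));tri((293,169),(287,201));tri((298,108),(268,181))
f=[0.4345,-0.2546,.087]
for n,L in(('behind plate TCP',(-36-9.5,0,45)),('home',(8.5,0,45)),('pin',(85,-130,38)),('tab',(46,-90,83))):print(n,W(f,L).round(4), np.hypot(*W(f,L)[0,:2]))
E
```

```text
[ 0.166 -0.041  0.407] gap 0.002
[ 0.189 -0.114  0.389] gap 0.028
[0.424 0.033 0.364] gap 0.107
[ 0.459 -0.06   0.352] gap 0.088
[ 0.494 -0.106  0.102] gap 0.009
[ 0.532 -0.067  0.245] gap 0.009
behind plate TCP [[ 0.3892 -0.2586  0.045 ]] 0.4672310234504703
home [[ 0.443  -0.2539  0.045 ]] 0.5105547422762753
pin [[ 0.5305 -0.3767  0.038 ]] 0.6506326874651882
tab [[ 0.4881 -0.3403  0.083 ]] 0.5950338965903306
```

```bash
python3 -m creep '[[0,0,0,1,0,0,-7],[0,0,0,1,0,0,-7],[0,0,0,1,0,0,-7],[0,0,0,1,0,0,-7],[0,0,0,1,0,0,-7],[0,0,0,1,0,0,-7],[0,0,0,1,0,0,-7],[0,0,0,1,0,0,-7]]' 20
python3 -m creep '[[0,0,0,1,0,0,-7],[0,0,0,1,0,0,-7],[0,0,0,1,0,0,-7],[0,0.9,-1,0,0,0,-7],[0,0.9,-1,0,0,0,-7],[0,0.9,-1,0,0,0,-7],[0,0.9,-1,0,0,0,-7],[0,0.9,-1,0,0,0,-7]]'; python3 -c "
from plant import r;s=r.get_state();print(s['joints'],s['eef_rot'])"
```

```text
time_s: 2.07
tcp_pos: [0.2552, 0.6246, 0.428]
eef_rot: [-180.0, 0.0, -78.6]
contact_force: [0.5, 0.4, 0.2]
gripper_width: 0.0401
gripper_force: 0.0
time_s: 2.73
tcp_pos: [0.3685, 0.4986, 0.5018]
eef_rot: [180.0, 0.0, -134.5]
contact_force: [0.9, 0.4, -0.1]
gripper_width: 0.0003
gripper_force: 0.0
[ 7.15566571e+01  1.30272552e+01  2.48367367e+01  1.11027269e-03
 -1.01789102e+02 -1.16096533e+02] [ 1.79992011e+02  1.87798992e-02 -1.34540105e+02]
```

```bash
python3 -m creep '[[0,0.8,-1,0,0,0,-6.75],[0,0.8,-1,0,0,0,-6.75],[0,0.8,-1,0,0,0,-6.75],[0,0.8,-1,0,0,0,-6.75],[0,0.8,-1,0,0,0,-6.75],[0,0.8,-1,0,0,0,-6.75],[0,0.8,-1,0,0,0,0],[0,0.8,-1,0,0,0,0]]'
python3 -m creep '[[0,0.1,-1,0,0,0,0],[0,0.1,-1,0,0,0,0],[0,0.1,-1,0,0,0,0],[0,0.1,-1,0,0,0,0],[0,0.1,-1,0,0,0,0],[0,0.1,-1,0,0,0,0],[0,0.1,-1,0,0,0,0],[0,0.1,-1,0,0,0,0]]'
python3 -m creep '[[0,-0.3,-1,0,0,0,0],[0,-0.3,-1,0,0,0,0],[0,-0.3,-1,0,0,0,0],[0,-0.3,-1,0,0,0,0],[0,-0.3,-1,0,0,0,0],[0,-0.3,-1,0,0,0,0],[0,-0.3,-1,0,0,0,0],[0,-0.3,-1,0,0,0,0]]'
python3 -m creep '[[0,-0.6,-1,0,0,0,0],[0,-0.6,-1,0,0,0,0],[0,-0.6,-1,0,0,0,0],[0,-0.6,-1,0,0,0,0],[0,-0.6,-1,0,0,0,0],[0,-0.6,-1,0,0,0,0]]'
```

```text
time_s: 3.4
tcp_pos: [0.5284, 0.2984, 0.5019]
eef_rot: [180.0, 0.0, -174.8]
contact_force: [-0.2, -0.2, -0.5]
gripper_width: 0.0002
gripper_force: 0.0
time_s: 4.07
tcp_pos: [0.5476, 0.0985, 0.5018]
eef_rot: [180.0, 0.0, -174.7]
contact_force: [0.5, -0.4, -0.1]
gripper_width: 0.0002
gripper_force: 0.0
time_s: 4.73
tcp_pos: [0.487, -0.1013, 0.5019]
eef_rot: [180.0, 0.0, -174.7]
contact_force: [0.0, 0.2, 0.4]
gripper_width: 0.0001
gripper_force: 0.0
time_s: 5.23
tcp_pos: [0.3966, -0.2511, 0.5019]
eef_rot: [-180.0, 0.0, -174.7]
contact_force: [1.0, -0.3, 1.1]
gripper_width: 0.0005
gripper_force: 0.0
```

```bash
python3 -m creep '[[0,-0.2,-0.2,-1,0,0,0],[0,0,0,-1,0,0,0],[0,0,0,-1,0,0,0],[0,0,0,-1,0,0,0],[0,0,0,-1,0,0,0],[0,0,0,-1,0,0,0],[0,0,0,-1,0,0,0],[0,0,0,-1,0,0,0]]'
python3 -m creep '[[0,0,0,-1,0,0,0],[0,0,0,-1,0,0,0],[0,0,0,-1,0,0,0],[0,0,0,0,0,0,0]]'
cat >> h.py <<'E'
def wproj(c,P):
    p=(np.atleast_2d(P)-c['origin'])@rot(c['rotation']); th=np.arctan2(np.hypot(p[:,0],p[:,1]),p[:,2]); n=np.hypot(p[:,0],p[:,1]); K=c['K']
    return np.c_[K[0,2]+K[0,0]*th*p[:,0]/n,K[1,2]+K[1,1]*th*p[:,1]/n]
E
python3 - <<'E'
from h import *
from plant import capture
import pickle
c=capture('wrist');pickle.dump(c,open('w.pkl','wb'));im=c['frame'][:,:,::-1].copy();print(c['K'][0],c['origin'],c['rotation'])
f=[0.4345,-0.2546,.087]
for L in [(-170,46,10),(-170,-62,10),(107,-11,68),(107,-51,68),(36,-51,68),(36,-11,68),(107,11,68),(63,11,68),(63,21,68),(107,21,68),(-22,22,62),(-22,-22,62)]:
    u=wproj(c,W(f,L))[0]; 
    cv2.circle(im,tuple(int(round(x)) for x in u),2,(0,255,0),1)
cv2.imwrite('pics/w1.png',cv2.resize(im,(800,500),interpolation=cv2.INTER_CUBIC))
E
```

```text
time_s: 5.9
tcp_pos: [0.3925, -0.2551, 0.3006]
eef_rot: [-180.0, 0.0, -174.7]
contact_force: [0.5, -0.4, -0.7]
gripper_width: 0.0006
gripper_force: 0.0
time_s: 6.23
tcp_pos: [0.3901, -0.2541, 0.2223]
eef_rot: [179.8, -0.4, -174.8]
contact_force: [-1.5, 0.7, -1.6]
gripper_width: -0.0001
gripper_force: 0.0
[309.70691629   0.         316.75959373] [ 0.31268083 -0.26289789  0.381322  ] [163.33769914  -0.16983015  95.26353625]
```

View pics/w1.png

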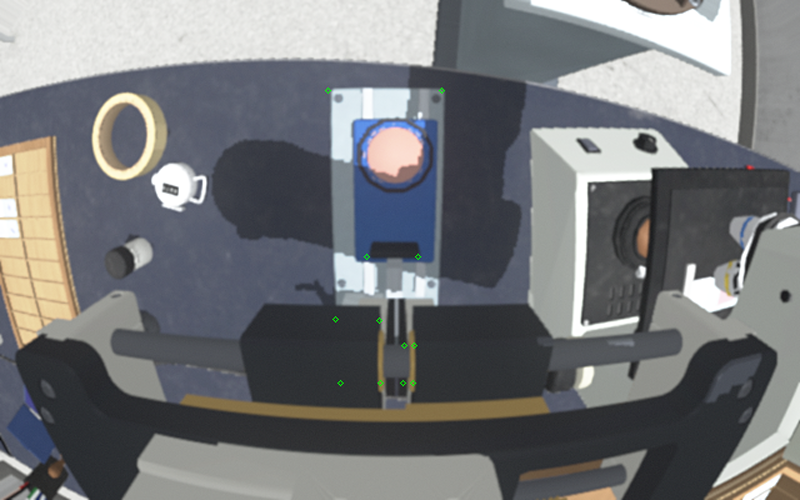

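```bash
python3 -m creep '[[0,-0.1,-0.1,-1,0,0,0],[0,-0.1,0,-1,0,0,0],[0,0,0,-1,0,0,0],[0,0,0,-1,0,0,0],[0,0,0,-0.9,0,0,0],[0,0,0,-0.7,0,0,0],[0,0,0,-0.5,0,0,0],[0,0,0,0,0,0,0]]'
```

```text
time_s: 6.95
tcp_pos: [0.3878, -0.2577, 0.0735]
eef_rot: [180.0, -0.1, -174.7]
contact_force: [-0.5, -0.2, 0.0]
gripper_width: 0.0008
gripper_force: 0.0
```

```bash
python3 -m creep '[[0,0,0,-0.7,0,0,0],[0,0,0,-0.5,0,0,0],[0,0,0,0,0,0,0],[0,0.3,0.026,0,0,0,0],[0,0.3,0.026,0,0,0,0],[0,0.3,0.026,0,0,0,0],[0,0,0,0,0,0,0]]'
python3 -m creep '[[0,0.3,0.026,0,0,0,0],[0,0.3,0.026,0,0,0,0],[0,0.2,0.017,0,0,0,0],[0,0.2,0.017,0,0,0,0],[0,0,0,0,0,0,0]]'
```

```text
time_s: 7.53
tcp_pos: [0.413, -0.2559, 0.0452]
eef_rot: [-179.9, 0.1, -174.7]
contact_force: [0.1, 0.1, 0.2]
gripper_width: 0.0
gripper_force: 0.0
time_s: 7.95
tcp_pos: [0.4367, -0.2535, 0.0441]
eef_rot: [-180.0, 0.1, -174.7]
contact_force: [0.8, 0.3, 0.8]
gripper_width: 0.0006
gripper_force: 0.0
```

```bash
python3 -m creep '[[0,0.15,0.013,0,0,0,0],[0,0,0,0,0,0,0]]'
python3 -m creep '[[0,0.1,0.009,0,0,0,0],[0,0,0,0,0,0,0]]'
python3 - <<'E'
from h import *
from plant import capture
f=[0.4345,-0.2533,.087]
c=capture('scene');cv2.imwrite('pics/s2.png',cv2.resize(c['frame'][180:290,230:380,::-1],(800,587),interpolation=cv2.INTER_CUBIC))
E
```

```text
time_s: 8.12
tcp_pos: [0.4389, -0.2532, 0.0439]
eef_rot: [180.0, -0.1, -174.7]
contact_force: [-1.8, 0.2, 0.3]
gripper_width: 0.0003
gripper_force: 1.1
time_s: 8.28
tcp_pos: [0.439, -0.2531, 0.0438]
eef_rot: [180.0, -0.3, -174.8]
contact_force: [-8.7, -1.2, 7.3]
gripper_width: 0.0004
gripper_force: 4.3
```

View pics/s2.png

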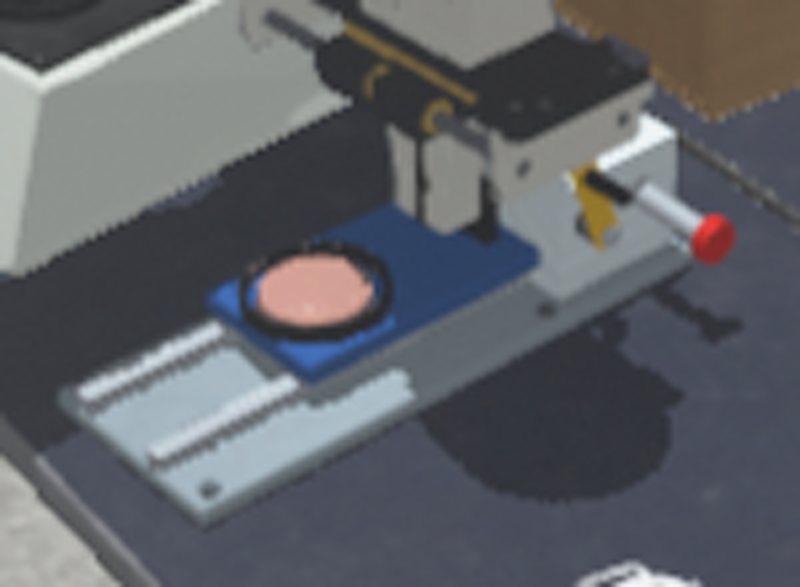

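```bash
python3 - <<'E'
from h import *
from plant import r,capture,outline_of
f=[0.4345,-0.2538,.087]
def loc(p): 
    d=p-[f[0],f[1],0];c,s=np.cos(f[2]),np.sin(f[2]);return np.round([1000*(c*d[0]+s*d[1]),1000*(-s*d[0]+c*d[1])],1)
S0=lambda u,v:(u/3.3333+220-.3,v/3.331+160-.3); S2=lambda u,v:(u/5.333+230-.4,v/5.336+180-.4)
for n,a,b,z in(('rear-left',S0(113,272),S2(209,295),.031),('rear-near',S0(177,322),S2(315,372),.031),('front-near',S0(328,242),S2(541,251),.031),('dish',S0(180,272),S2(318,287),.046),('plate top near corner',S0(296,214),S2(488,180),.062),('plate bot near',S0(298,244),S2(490,240),.031)):print(n,loc(atz('s',a,z)),loc(atz('s',b,z)))
s=r.get_state();print(s['tcp_pos'],loc(s['tcp_pos']),s['contact_force'],s['moment'],s['eef_rot'])
E
```

```text
rear-left [-136.6   37.3] [-95.7  34.2]
rear-near [-137.  -37.] [-95.4 -40.5]
front-near [ -4.  -35.7] [ 34.1 -38.9]
dish [-113.8  -10.8] [-69.1 -10.2]
plate top near corner [-26.6 -29. ] [ 23.9 -15.3]
plate bot near [-21.1 -23.3] [ 23. -17.]
[ 0.4389528  -0.25308239  0.04374023] [4.5 0.3] [-8.89329815 -2.08816132  6.29513201] [-0.66266809  2.79861325 -0.10425351] [ 179.95238484   -0.24562165 -174.75967333]
```

```bash
python3 -m creep '[[0,0.1,0.009,0,0,0,0],[0,0,0,0,0,0,0],[0,0,0,0,0,0,0]]'
```

```text
time_s: 8.58
tcp_pos: [0.439, -0.253, 0.0436]
eef_rot: [179.9, -0.5, -174.8]
contact_force: [-15.3, -2.9, 11.9]
gripper_width: 0.0003
gripper_force: 7.6
```

```bash
python3 -m creep '[[0,-0.5,-0.04,0,0,0,0],[0,0,0,1,0,0,0],[0,0,0,1,0,0,0],[0,0,0,1,0,0,0],[0,0,0,1,0,0,0],[0,0.6,-1,0,0,0,0],[0,0.8,-1,0,0,0,0],[0,0.8,-1,0,0,0,0]]'
python3 -m creep '[[0,0.8,-1,0,0,0,0],[0,0.8,-1,0,0,0,0],[0,0.5,-0.15,0,0,0,0],[0,0,0,0,0,0,0],[0,0,0,0,0,0,0]]'
python3 - <<'E'
from h import *
from plant import capture
import pickle
f=[0.4345,-0.2538,.087]
c=capture('wrist');pickle.dump(c,open('w.pkl','wb'));im=c['frame'][:,:,::-1].copy()
im=cv2.resize(im,(1280,800),interpolation=cv2.INTER_CUBIC)
for L in [(107,-11,68),(107,-51,68),(36,-51,68),(36,-11,68),(63,11,68),(63,21,68),(18,22,62),(18,-22,62),(85,-95,46),(85,-99,46)]:
    u=wproj(c,W(f,L))[0]*2; print(L,u.round())
    cv2.circle(im,tuple(int(round(x)) for x in u),3,(0,255,0),1)
cv2.imwrite('pics/w2.png',im[150:700,500:1280])
E
```

```text
time_s: 9.25
tcp_pos: [0.4881, -0.3297, 0.1456]
eef_rot: [-179.9, 0.2, -174.7]
contact_force: [-0.3, -0.1, 0.1]
gripper_width: 0.0006
gripper_force: 0.0
time_s: 9.67
tcp_pos: [0.5393, -0.3827, 0.1432]
eef_rot: [180.0, -0.0, -174.7]
contact_force: [-0.1, 1.4, 0.0]
gripper_width: 0.0004
gripper_force: 0.0
(107, -11, 68) [924. 450.]
(107, -51, 68) [841. 451.]
(36, -51, 68) [857. 282.]
(36, -11, 68) [945. 288.]
(63, 11, 68) [981. 353.]
(63, 21, 68) [999. 354.]
(18, 22, 62) [1004.  251.]
(18, -22, 62) [918. 241.]
(85, -95, 46) [735. 386.]
(85, -99, 46) [726. 386.]
```

View pics/w2.png

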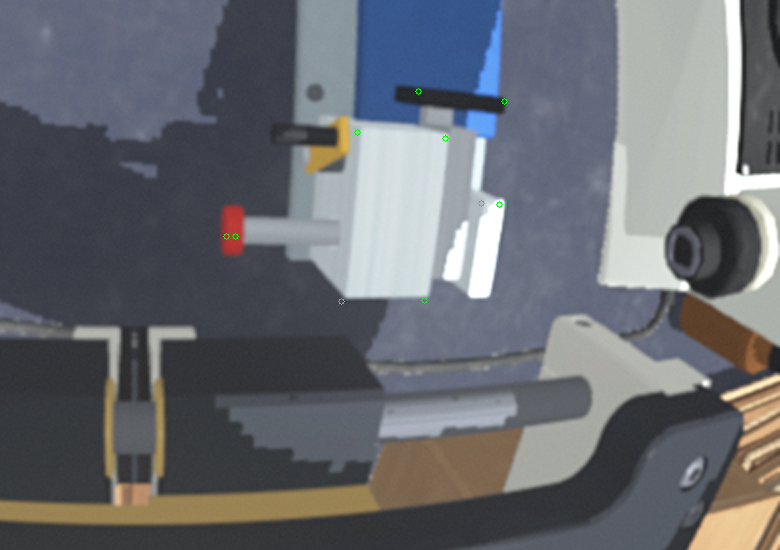

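```bash
python3 -m creep '[[0,-0.4,-0.1,0,0,0,0],[0,0,0,-1,0,0,0],[0,0,0,-1,0,0,0],[0,0,0,-1,0,0,0],[0,0,0,-0.8,0,0,0],[0,0,0,-0.4,0,0,0],[0,0,0,0,0,0,0],[0,0,0,0,0,0,0]]'
python3 -m creep '[[0,-0.03,0.3,0,0,0,0],[0,-0.03,0.3,0,0,0,0],[0,-0.03,0.3,0,0,0,0],[0,-0.03,0.3,0,0,0,0],[0,0,0,0,0,0,0]]'
```

```text
time_s: 10.38
tcp_pos: [0.5288, -0.385, 0.0398]
eef_rot: [-180.0, 0.0, -174.7]
contact_force: [0.8, 0.4, -0.0]
gripper_width: 0.0005
gripper_force: 0.0
time_s: 10.8
tcp_pos: [0.5266, -0.3539, 0.0402]
eef_rot: [-180.0, 0.1, -174.6]
contact_force: [-0.3, -0.3, 0.3]
gripper_width: 0.0003
gripper_force: 0.0
```

```bash
python3 -m creep '[[0,-0.02,0.2,0,0,0,0],[0,-0.02,0.2,0,0,0,0],[0,-0.02,0.2,0,0,0,0],[0,0,0,0,0,0,0]]'
python3 -m creep '[[0,-0.02,0.2,0,0,0,0],[0,-0.01,0.1,0,0,0,0],[0,0,0,0,0,0,0]]'
```

```text
time_s: 11.13
tcp_pos: [0.5253, -0.3401, 0.04]
eef_rot: [-179.9, 0.1, -174.7]
contact_force: [0.3, -3.6, 3.3]
gripper_width: 0.0002
gripper_force: 1.7
time_s: 11.38
tcp_pos: [0.5241, -0.3325, 0.0395]
eef_rot: [-180.0, 0.0, -174.7]
contact_force: [0.1, -0.9, 0.1]
gripper_width: 0.0006
gripper_force: 0.3
```

```bash
python3 -m creep '[[0,-0.01,0.12,0,0,0,0],[0,-0.01,0.12,0,0,0,0],[0,0,0,0,0,0,0]]'
python3 -m creep '[[0,-0.01,0.1,0,0,0,0],[0,0,0,0,0,0,0]]'
```

```text
time_s: 11.63
tcp_pos: [0.5226, -0.3256, 0.0385]
eef_rot: [179.9, -0.1, -174.7]
contact_force: [-0.1, 0.9, 0.4]
gripper_width: 0.0004
gripper_force: 0.0
time_s: 11.8
tcp_pos: [0.5227, -0.3234, 0.0387]
eef_rot: [180.0, -0.0, -174.7]
contact_force: [0.8, 0.7, -0.0]
gripper_width: 0.0004
gripper_force: 0.0
```

```bash
python3 -m creep '[[0,-0.01,0.08,0,0,0,0],[0,0,0,0,0,0,0]]'
python3 -m creep '[[0,-0.01,0.08,0,0,0,0],[0,0,0,0,0,0,0]]'
```

```text
time_s: 11.97
tcp_pos: [0.5226, -0.3217, 0.0389]
eef_rot: [180.0, -0.0, -174.7]
contact_force: [-0.9, -0.2, -0.9]
gripper_width: 0.0002
gripper_force: 0.0
time_s: 12.13
tcp_pos: [0.5224, -0.3198, 0.0391]
eef_rot: [180.0, -0.0, -174.7]
contact_force: [-0.9, -0.1, 0.2]
gripper_width: 0.0005
gripper_force: 0.0
```

```bash
python3 - <<'E'
from h import *
from plant import capture
c=capture('scene');cv2.imwrite('pics/s3.png',cv2.resize(c['frame'][190:250,300:380,::-1],(800,600),interpolation=cv2.INTER_CUBIC))
E
```

```text
(no output)
```

View pics/s3.png

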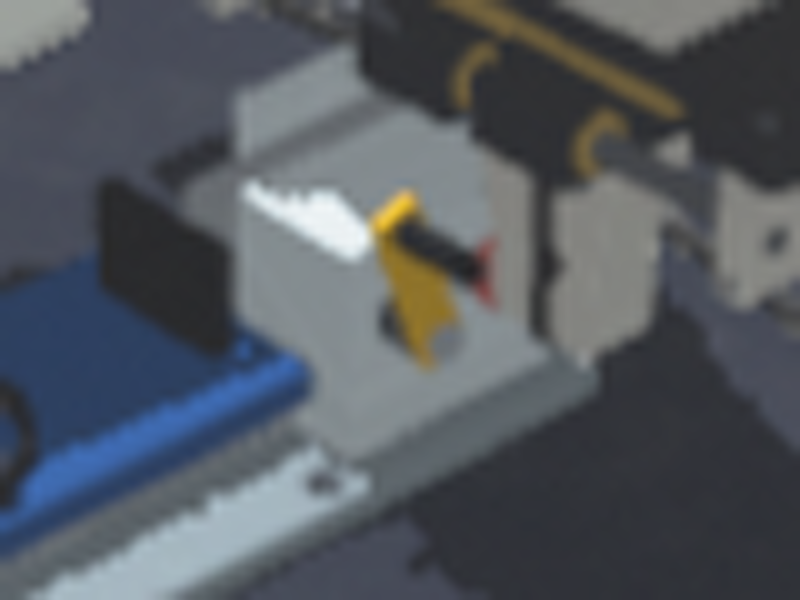

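```bash
python3 -m creep '[[0,-0.01,0.08,0,0,0,0],[0,0,0,0,0,0,0]]'
python3 -m creep '[[0,-0.01,0.08,0,0,0,0],[0,0,0,0,0,0,0]]'
```

```text
time_s: 12.35
tcp_pos: [0.5225, -0.3192, 0.0392]
eef_rot: [-179.9, 0.0, -174.7]
contact_force: [0.9, -7.2, -3.3]
gripper_width: 0.0006
gripper_force: 3.8
time_s: 12.52
tcp_pos: [0.5225, -0.319, 0.0393]
eef_rot: [-179.8, 0.0, -174.7]
contact_force: [0.5, -18.5, -7.3]
gripper_width: 0.0002
gripper_force: 9.3
```

```bash
python3 -m creep '[[0,0.06,-0.6,0,0,0,0],[0,0,0,1,0,0,0],[0,0,0,1,0,0,0],[0,0,0,1,0,0,0],[0,-1,0,1,0,0,0],[0,-1,-0.2,0,0,0,0],[0,-0.9,0,0,0,0,0],[0,0,0,0,0,0,0]]'
python3 -m creep '[[0,0,0,0,0,0,0],[0,0,0,0,0,0,0]]'
python3 - <<'E'
from h import *
from plant import capture
import pickle
f=[0.4317,-0.2528,.085]
c=capture('wrist');pickle.dump(c,open('w.pkl','wb'));im=c['frame'][:,:,::-1].copy()
im=cv2.resize(im,(1280,800),interpolation=cv2.INTER_CUBIC)
for L in [(107,-51,68),(36,-51,68),(36,-11,68),(85,-51,46),(85,-59,46),(39,-91,83),(39,-67,83)]:
    u=wproj(c,W(f,L))[0]*2; print(L,u.round())
    cv2.circle(im,tuple(int(round(x)) for x in u),3,(0,255,0),1)
cv2.imwrite('pics/w3.png',im[250:750,450:1100])
E
```

```text
time_s: 13.18
tcp_pos: [0.4475, -0.3359, 0.1397]
eef_rot: [179.9, -0.0, -174.8]
contact_force: [-0.9, 0.6, -1.5]
gripper_width: 0.0004
gripper_force: 0.0
time_s: 13.35
tcp_pos: [0.4514, -0.3364, 0.1394]
eef_rot: [-180.0, 0.0, -174.7]
contact_force: [0.5, 1.1, 0.2]
gripper_width: 0.0002
gripper_force: 0.0
(107, -51, 68) [709. 617.]
(36, -51, 68) [719. 477.]
(36, -11, 68) [813. 476.]
(85, -51, 46) [707. 553.]
(85, -59, 46) [690. 553.]
(39, -91, 83) [620. 500.]
(39, -67, 83) [683. 500.]
```

View pics/w3.png

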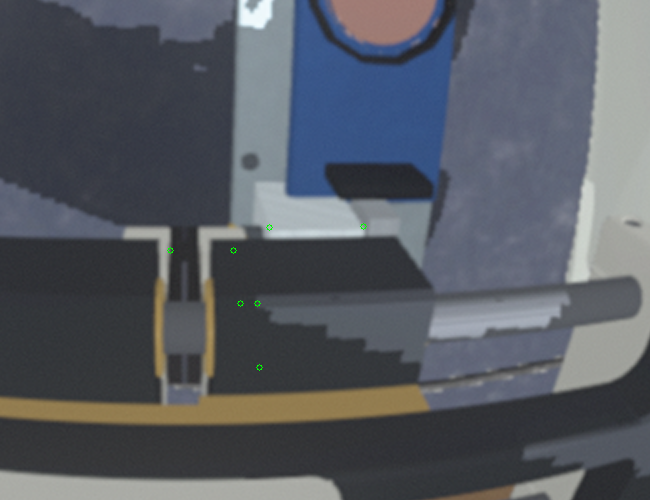

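```bash
python3 - <<'E'
from h import *
from plant import capture
for n in 's','t':
    c=capture({'s':'scene','t':'top'}[n]); a=c['frame'].astype(int); m=(a[...,0]>110)&(a[...,1]<70)&(a[...,2]<70)
    v,u=np.nonzero(m); k=(abs(u-350)<40)&(abs(v-220)<40); u,v=u[k],v[k]
    print(n,len(u),(u.mean(),v.mean(),u.min(),u.max(),v.min(),v.max()) if len(u) else '')
    for f in([0.4345,-0.2546,.087],[0.4317,-0.2528,.085]):
        for y in(-59,-55,-65): print(f,y,proj(n,W(f,(85,y,46))).round(1), proj(n,W(f,(51,y,46+38))).round(1))
    if n=='s': cv2.imwrite('pics/s4.png',cv2.resize(c['frame'][190:250,300:380,::-1],(800,600),interpolation=cv2.INTER_CUBIC))
    s0=cv2.imread('pics/scene0.png' if n=='s' else 'pics/top0.png')[...,::-1].astype(int); m=(s0[...,0]>110)&(s0[...,1]<70)&(s0[...,2]<70)
    v,u=np.nonzero(m); k=(abs(u-355)<40)&(abs(v-215)<40);print('start',k.sum(),u[k].mean(),v[k].mean())
E
```

```text
s 39 (np.float64(350.84615384615387), np.float64(216.35897435897436), np.int64(348), np.int64(354), np.int64(213), np.int64(220))
[0.4345, -0.2546, 0.087] -59 [[352.6 217. ]] [[342.4 208.8]]
[0.4345, -0.2546, 0.087] -55 [[351.5 216.3]] [[341.2 208.2]]
[0.4345, -0.2546, 0.087] -65 [[354.4 218. ]] [[344.2 209.9]]
[0.4317, -0.2528, 0.085] -59 [[351.3 217.1]] [[341. 209.]]
[0.4317, -0.2528, 0.085] -55 [[350.1 216.4]] [[339.8 208.3]]
[0.4317, -0.2528, 0.085] -65 [[353.  218.1]] [[342.7 210. ]]
start 46 363.3478260869565 224.54347826086956
t 6 (np.float64(347.5), np.float64(196.0), np.int64(347), np.int64(348), np.int64(195), np.int64(197))
[0.4345, -0.2546, 0.087] -59 [[348.8 195.6]] [[350.8 203.5]]
[0.4345, -0.2546, 0.087] -55 [[347.6 195.7]] [[349.5 203.6]]
[0.4345, -0.2546, 0.087] -65 [[350.6 195.4]] [[352.7 203.3]]
[0.4317, -0.2528, 0.085] -59 [[348.3 196.5]] [[350.3 204.4]]
[0.4317, -0.2528, 0.085] -55 [[347.1 196.6]] [[349.  204.5]]
[0.4317, -0.2528, 0.085] -65 [[350.1 196.3]] [[352.2 204.2]]
start 13 360.2307692307692 194.3846153846154
```

View pics/s4.png

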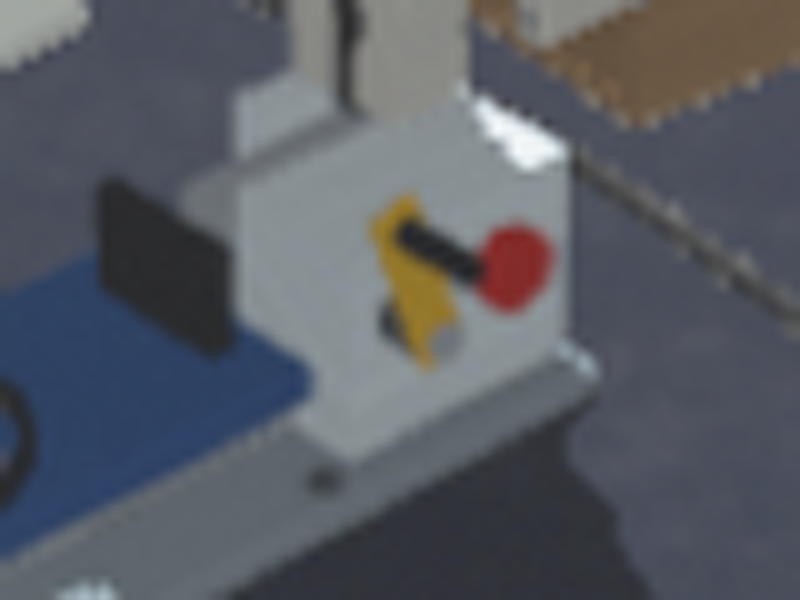

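```bash
python3 -m creep '[[0,0.02,-0.2,-1,0,0,0],[0,0,0,-1,0,0,0],[0,0,0,-0.8,0,0,0],[0,0,0,-0.3,0,0,0],[0,0,0,0,0,0,0]]'
python3 -m creep '[[0,0.3,0.026,0,0,0,0],[0,0.3,0.026,0,0,0,0],[0,0.3,0.026,0,0,0,0],[0,0,0,0,0,0,0]]'
```

```text
time_s: 13.92
tcp_pos: [0.4506, -0.3405, 0.0593]
eef_rot: [179.9, -0.2, -174.7]
contact_force: [-0.8, 0.2, -0.3]
gripper_width: 0.0005
gripper_force: 0.0
time_s: 14.25
tcp_pos: [0.4767, -0.3393, 0.0628]
eef_rot: [-179.9, 0.1, -174.7]
contact_force: [0.2, 0.4, 0.4]
gripper_width: 0.0005
gripper_force: 0.0
```

```bash
python3 -m creep '[[0,0.3,0.026,0,0,0,0],[0,0.3,0.026,0,0,0,0],[0,0,0,0,0,0,0]]'
python3 -m creep '[[0,0.3,0.026,0,0,0,0],[0,0.2,0.017,0,0,0,0],[0,0,0,0,0,0,0]]'
python3 - <<'E'
from h import *
from plant import capture
import cv2
f=[0.4317,-0.2528,.085]
c=capture('scene');h=cv2.cvtColor(c['frame'],cv2.COLOR_RGB2HSV);m=(h[...,0]>15)&(h[...,0]<32)&(h[...,1]>150)&(h[...,2]>80)
v,u=np.nonzero(m);k=(abs(u-346)<14)&(abs(v-217)<14);print(k.sum(),u[k].mean(),v[k].mean(),np.polyfit(u[k],v[k],1) if k.sum()>3 else'',(u[k].min(),u[k].max(),v[k].min(),v[k].max()))
for q in(0,.4,.8,1.2,1.57,1.92): print(q,proj('s',W(f,(51+19*np.sin(q-.35),-66,46+19*np.cos(q-.35)))).round(1))
E
```

```text
time_s: 14.5
tcp_pos: [0.4907, -0.3378, 0.0618]
eef_rot: [-180.0, 0.1, -174.7]
contact_force: [0.6, -0.9, 0.4]
gripper_width: 0.0003
gripper_force: 0.0
time_s: 14.75
tcp_pos: [0.5024, -0.3366, 0.0614]
eef_rot: [-180.0, -0.0, -174.7]
contact_force: [0.6, -0.0, -0.7]
gripper_width: 0.0005
gripper_force: 0.0
17 343.94117647058823 220.47058823529412 [ -0.81282723 500.03534031] (np.int64(341), np.int64(346), np.int64(217), np.int64(224))
0 [[340.9 218.5]]
0.4 [[343.3 216.9]]
0.8 [[345.5 216.4]]
1.2 [[347.4 217. ]]
1.57 [[348.4 218.6]]
1.92 [[348.8 220.7]]
```

```bash
python3 -m creep '[[0,0.2,0.017,0,0,0,0],[0,0,0,0,0,0,0],[0,-0.1,0,0.5,0,0,0],[0,0,0,1,0,0,0],[0,0,0,0,0,0,0],[0,0.5,0.04,0,0,0,0],[0,0.5,0.04,0,0,0,0],[0,0,0,0,0,0,0]]'
python3 -m creep '[[0,0,0,-0.3,0,0,0],[0,0,0,-0.4,0,0,0],[0,0,0,-0.4,0,0,0],[0,0,0,-0.4,0,0,0],[0,0,0,0,0,0,0]]'
```

```text
time_s: 15.47
tcp_pos: [0.532, -0.3344, 0.0995]
eef_rot: [-179.9, 0.1, -174.7]
contact_force: [0.1, -0.8, -0.5]
gripper_width: -0.0001
gripper_force: 0.0
time_s: 15.88
tcp_pos: [0.5272, -0.3337, 0.0584]
eef_rot: [179.9, -0.2, -174.8]
contact_force: [-0.6, 0.5, -0.7]
gripper_width: 0.0004
gripper_force: 0.0
```

```bash
python3 -m creep '[[0,0,0,-0.2,0,0,0],[0,0,0,0,0,0,0],[0,0,0,0,0,0,0]]'
python3 -m creep '[[0,0,0,-0.12,0,0,0],[0,0,0,0,0,0,0],[0,0,0,0,0,0,0]]'
python3 -m creep '[[0,0,0,-0.1,0,0,0],[0,0,0,0,0,0,0],[0,0,0,0,0,0,0]]'
```

```text
time_s: 16.13
tcp_pos: [0.5288, -0.3343, 0.0564]
eef_rot: [180.0, -0.0, -174.7]
contact_force: [0.0, 0.5, 0.5]
gripper_width: 0.0007
gripper_force: 0.0
time_s: 16.38
tcp_pos: [0.529, -0.3343, 0.0537]
eef_rot: [-180.0, 0.0, -174.7]
contact_force: [0.0, -0.6, -0.6]
gripper_width: 0.0007
gripper_force: 0.0
time_s: 16.63
tcp_pos: [0.529, -0.3343, 0.051]
eef_rot: [180.0, -0.0, -174.7]
contact_force: [0.1, -1.1, -0.0]
gripper_width: 0.0003
gripper_force: 0.0
```

```bash
python3 -m creep '[[0,0,0,-0.06,0,0,0],[0,0,0,0,0,0,0],[0,0,0,0,0,0,0]]'
python3 -m creep '[[0,0,0,-0.06,0,0,0],[0,0,0,0,0,0,0],[0,0,0,0,0,0,0]]'
python3 -m creep '[[0,0,0,-0.06,0,0,0],[0,0,0,0,0,0,0],[0,0,0,0,0,0,0]]'
python3 - <<'E'
from h import *
from plant import capture
import cv2
c=capture('scene');h=cv2.cvtColor(c['frame'],cv2.COLOR_RGB2HSV);m=(h[...,0]>15)&(h[...,0]<32)&(h[...,1]>150)&(h[...,2]>80)
v,u=np.nonzero(m);k=(abs(u-346)<14)&(abs(v-217)<14);print(k.sum(),u[k].mean(),v[k].mean(),(u[k].min(),u[k].max(),v[k].min(),v[k].max()))
E
```

```text
time_s: 16.88
tcp_pos: [0.5291, -0.3343, 0.0499]
eef_rot: [-180.0, 0.0, -174.7]
contact_force: [-1.2, 0.9, 3.8]
gripper_width: 0.0002
gripper_force: 1.7
time_s: 17.13
tcp_pos: [0.5293, -0.3344, 0.0492]
eef_rot: [-180.0, 0.0, -174.7]
contact_force: [-2.5, 1.9, 10.1]
gripper_width: 0.0002
gripper_force: 5.1
time_s: 17.38
tcp_pos: [0.5294, -0.3345, 0.0485]
eef_rot: [-179.9, 0.1, -174.7]
contact_force: [-4.0, 3.6, 17.1]
gripper_width: 0.0006
gripper_force: 8.4
40 349.05 219.75 (np.int64(342), np.int64(354), np.int64(216), np.int64(223))
```

```bash
python3 -m creep '[[0,0,0,0.3,0,0,0],[0,0,0,1,0,0,0],[0,0,-0.5,1,0,0,0],[0,0,-0.5,1,0,0,0],[0,0,-0.5,1,0,0,0],[0,0,0,0,0,0,0],[0,0,0,0,0,0,0]]'
python3 - <<'E'
from h import *
from plant import capture,r
import cv2
f=[0.4317,-0.2528,.085]
c=capture('scene');h=cv2.cvtColor(c['frame'],cv2.COLOR_RGB2HSV);m=(h[...,0]>15)&(h[...,0]<32)&(h[...,1]>150)&(h[...,2]>80)
v,u=np.nonzero(m);k=(abs(u-346)<14)&(abs(v-217)<14);u,v=u[k],v[k];print(len(u),u.mean(),v.mean(),(u.min(),u.max(),v.min(),v.max()))
e,V=np.linalg.eigh(np.cov(u,v));print('axis',V[:,1])
for q in(1.6,1.75,1.92):
    a,b=(proj('s',W(f,(51+t*np.sin(q-.35),-66,46+t*np.cos(q-.35))))[0] for t in(0,40));print(q,(a+b)/2,(b-a)/np.linalg.norm(b-a))
for y in range(208,228): print(''.join('Y' if m[y,x] else 'R' if (c['frame'][y,x,0]>100 and c['frame'][y,x,1]<70) else 'k' if c['frame'][y,x].max()<70 else '.' for x in range(335,365)))
a=c['frame'].astype(int)
print(r.get_state()['tcp_pos'])
E
```

```text
time_s: 18.02
tcp_pos: [0.5296, -0.3726, 0.1555]
eef_rot: [-179.9, 0.2, -174.8]
contact_force: [0.1, -0.2, -0.3]
gripper_width: 0.0003
gripper_force: 0.0
50 349.96 219.16 (np.int64(342), np.int64(356), np.int64(215), np.int64(223))
axis [-0.87700569  0.48047999]
1.6 [348.75772469 218.50412126] [ 0.74443575 -0.66769411]
1.75 [348.9527125  219.41049412] [ 0.81226083 -0.58329438]
1.92 [349.01095266 220.5457439 ] [ 0.88527979 -0.4650588 ]
.........................k....
..............................
...........................kk.
...........................kk.
......................kkkkkkkk
..............RRRRR...kkkkkkkk
..............RRRRR...kkkkkkkk
.............RRRRR.YYY.kkkkkkk
.............RRR.YYYYY.kkkkkkk
.............RR.YYYYkkkkkkkkkk
..............YYYYYYkkkkkkkkkk
............YYYYYYYY.kkkkkkkkk
....kkk....YYYYYYYY...kkkkkkkk
.....k..YYYYYYYYY.....kkkkkkkk
...kkk.Y...YYYY.......kkkkkkkk
.....k.Y....Y.........kkkkkkkk
.......................kkkkkkk
........................kkkkkk
.........................kkkkk
.........................kkkkk
[ 0.52874901 -0.37177703  0.15395303]
```

```bash
python3 -c "
from plant import close_job;print(close_job())"
```

```text
the job is handed in; nothing more can be done
None
```

The carriage is home, the pin is seated and the keeper is down across its head, done in that order and checked by contact force and camera; I handed the job in at about 18 s with the arm clear, and the judge returned no verdict.

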